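# Tip the drying rice slabs over towards the blue end

### The job

The three rice slabs in the turning rack must all lean towards the rack's blue end, so that the same face of each dries next. Push over every slab that leans the other way, so that it tips past upright in its own slot and comes to rest on its other bar; leave those that already lean towards the blue end as they are. Only push: do not lift any slab, and leave the other things on the table alone.

Things in the scene. Friction and masses are not known exactly. Their poses are not given: they have to be found in the camera images.
- rack: cream turning rack, fixed, 150 (its x) x 406 (its y) mm, walls 30 high, floor 6 thick. Origin: centre of its underside, on the table. Three slots at y = -130, 0, +130 mm hold one slab each; the slab's foot stands between 5 mm high ribs, and a steel bar along x (8 thick, top 58 mm above the table) lies 21 mm to each side of the slot's centre.
- blue_end: blue block at one end of the rack, fixed, 150 (its x) x 30 (its y) x 60 mm tall, origin at the centre of its underside. It stands at rack y = +219 or -219 mm; that is the end the slabs must lean towards.
- white_end: white block of the same size at the other end of the rack, fixed.
- slab_a: tan rigid rice slab, loose, 105 wide (its x) x 10 thick (its y) x 120 tall (its z), 63-126 g. Origin: centre of its bottom edge face. Stands in any one of the three slots (names do not tell which), leaning 0.23 rad from upright to the rack's +y or -y end on a bar of its slot; its x and y axes run along the rack's +x and +y but for that lean.
- slab_b: tan rigid rice slab, loose, 105 wide (its x) x 10 thick (its y) x 120 tall (its z), 63-126 g. Origin: centre of its bottom edge face. Stands as slab_a does. Upright it can stand by itself (to about 0.08 rad either side), so it must be pushed well past upright before it falls onto its other bar.
- slab_c: tan rigid rice slab, loose, 105 wide (its x) x 10 thick (its y) x 120 tall (its z), 63-126 g. Origin: centre of its bottom edge face. Stands as slab_a does. Slabs in neighbouring slots that lean towards each other leave about 65 mm free between their tops.
- slab_a_top (a point): centre of that slab's top edge, 120 mm up its z from its origin: about 124 mm above the table and 27 mm to the side of the slot's centre when leaning, so some 65 mm of the slab stand clear above the bars
- slab_b_top (a point): centre of that slab's top edge, 120 mm up its z from its origin: about 124 mm above the table and 27 mm to the side of the slot's centre when leaning, so some 65 mm of the slab stand clear above the bars
- slab_c_top (a point): centre of that slab's top edge, 120 mm up its z from its origin: about 124 mm above the table and 27 mm to the side of the slot's centre when leaning, so some 65 mm of the slab stand clear above the bars
- spray_bottle: white spray bottle with blue cap, 60 mm diameter, 170 tall; bystander, loose on the table, leave alone. Origin at its underside.
- steel_cup: steel cup, 72 mm across, 85 tall; bystander, loose on the table, leave alone. Origin at its underside.
- salt_jar: clear jar with red lid, 64 mm diameter, 90 tall; bystander, loose on the table, leave alone. Origin at its underside.
- brush: hand brush lying flat; bystander, loose on the table, leave alone. Origin at its underside.
- spatula: spatula lying flat; bystander, loose on the table, leave alone. Origin at its underside.
- moisture_meter: grey hand-held moisture meter lying flat, 65 x 130 x 30 mm; bystander, loose on the table, leave alone. Origin at its underside.
Mind the look-alikes: they are no part of the job. Leave any pink or turquoise look-alike of the slab_a alone.

How it is judged:
At the end, for the whole second after the job is handed in: All three slabs lean towards the blue end by 0.13 to 0.36 rad from upright, at rest, each with its foot still within 20 mm of where it started (((y of blue_end in the frame of rack above 0 m and angle between slab_a's own y axis and vertical between 1.7008 and 1.9308 rad and angle between slab_b's own y axis and vertical between 1.7008 and 1.9308 rad and angle between slab_c's own y axis and vertical between 1.7008 and 1.9308 rad) or (y of blue_end in the frame of rack below 0 m and angle between slab_a's own y axis and vertical between 1.2108 and 1.4408 rad and angle between slab_b's own y axis and vertical between 1.2108 and 1.4408 rad and angle between slab_c's own y axis and vertical between 1.2108 and 1.4408 rad)) and distance of each of slab_a, slab_b, slab_c from where it was at the start of the episode below 0.02 m and linear speed of each of slab_a, slab_b, slab_c below 0.02 m/s and angular speed of each of slab_a, slab_b, slab_c below 0.15 rad/s); the robot touches nothing.
It fails at once if a slab is lifted (foot more than 20 mm off its start height) (height (world z) of any of slab_a, slab_b, slab_c above 0.0275 m).
It fails at once if a slab that already leant towards the blue end is disturbed (top moved more than 20 mm) ((y of blue_end in the frame of rack above 0 m and distance of slab_a_top from where it was at the start of the episode above 0.02 m) or (y of blue_end in the frame of rack above 0 m and distance of slab_b_top from where it was at the start of the episode above 0.02 m) or (y of blue_end in the frame of rack below 0 m and distance of slab_c_top from where it was at the start of the episode above 0.02 m)).
It fails at once if a bystander is moved more than 25 mm (distance of any of spray_bottle, steel_cup, salt_jar, brush, spatula, moisture_meter from where it was at the start of the episode above 0.025 m).
It also fails if it takes over 42 s, if anything falls off the work surface, if the arm or the gripper's body presses on something with over 40 N, if the wrist force passes 120 N, or if a joint passes its speed limit or range.

### The arm

A 7-joint arm with a two-finger parallel gripper is mounted at the origin on the work surface. World frame = base frame: x ahead of the robot, y to its left, z up, the work surface at z = 0. Lengths are in m, angles in rad, forces in N, time in s.
With the tool pointing down it reaches from about 0.4 to 0.85 m from the base axis. Payload 10.4 kg.
Tool frame: the origin (TCP) lies at the very end of the fingers, on their centre line; the grasp point (between the pads) lies r.pinch_z behind it (r.pinch_z is the distance from the TCP to the grasp point, in m); z points along the fingers, x is the direction in which the jaws open and shut, and the axes are right-handed (so a half turn about z gives the same grasp; the last joint's range is limited). The gripper opens to 87 mm and grips with 3 to 60 N. Pads are 19 mm wide; open, the fingers measure 117 mm over their backs; the gripper's body (75 mm by 190 mm) begins 51 mm behind the grasp point.
Start: joints at [-1.248, 0.332, -0.065, 1.46, 0.022, 1.35, -0.088], TCP at [0.212, 0.588, 0.223] pointing down, gripper open.
Joint ranges: [-2.6, 2.6], [-0.5, 2.12], [-1.47, 1.34], [0.16, 2.42], [-1.27, 4.41], [0.06, 2.06], [-2.6, 2.6]. Speed limits (rad/s): [2.22, 2.22, 2.79, 2.79, 3.14, 3.14, 3.14].

### API

Orientations are given as a unit quaternion [x, y, z, w].
In Python, from bench import r gives the robot as it stands.
- The arm moves only by the tool carry_out, never from a script. Its argument "increments" is text: rows parted by semicolons, each of 7 numbers parted by spaces: the turn, a rotation vector about the tool's x, y, z in degrees, then the shift along the tool's x, y, z in m, then the finger opening in m, from 0 to 0.087. A call has exactly 5 rows; each row is the pose to reach, as a shift and turn from the pose measured when the call began, along the tool's axes at that moment; what a row does not reach only later rows make up. A row lasts 1/8 s, in which the tool goes at most 62.5 mm and 10.7 degrees, less where a joint would pass 70% of its speed; a pose out of reach is approached as far as the arm can. A call with a gripper value outside its range is refused whole. The fingers move at their own pace and stop on an object; "squeeze" is the grip in N (left out, the last holds). Time passes only in rows, so rows that repeat a pose let the fingers close, or fill a call up. It gives the time, the measured TCP pose, the force and the opening at its end, in the units of the state.
- r.read_state(): the state, without advancing time (a new reading comes with each control period).
- r.camera(name): name is "scene" or "top" or "wrist"; returns (picture, depth): 420x560x3 uint8, blue, green, red; 420x560 float32, m along the optical axis (not along the pixel's ray), 0 where there is no reading.
- r.camera_model(name): a dict with "K" (3x3 intrinsics, pixels), "extrinsics" (4x4, takes a point from camera to world coordinates). Camera axes: x right, y down, z forward; pixel columns grow to the right and rows downward; lengths in m; the calibration is good to about 2 mm. A picture is of the moment at which its call begins: read the wrist's pose just before it. camera_model takes no time and is no camera call; for the wrist camera it gives the pose at the moment of the call.
- r.close_job(): hands the job in, once; it reports no verdict.
The state is a dict: "time": time; "joint_positions": joint angles; "joint_vel": joint speeds; "joint_torque": joint torques, N m; "ee_pos": TCP position; "eef_rot": TCP orientation; "ft_force": force on the tool from outside, world axes, zero at the start; "torque": the same for the moment, N m; "width": finger opening in m.
Only numpy, scipy, OpenCV 4.12 (cv2) and the standard library are available. Lean on these libraries where they do the work, as an engineer would, in place of code of your own. Each camera call takes 0.05 s, during which the arm holds its last target.

## Working session

There is one attempt and no reset: what is moved stays moved. The work goes in short steps, Python scripts to look and compute and a tool call to move; the robot and the scene stay as the last step left them, time stands still between calls to the robot, and variables do not carry over. Pictures are saved under pics/ and viewed, and the job is handed in when it is done.

Besides the shell and the picture viewer there is one more tool, called after "Request:" as a command line: name --argument value ..., lists and objects as JSON in quotes. carry_out: Moves the arm, as the interface text tells. Its arguments: {"type":"object","properties":{"increments":{"type":"string"},"squeeze":{"type":"number"}},"required":["increments"]}

```bash
ls; mkdir -p pics
python3 - <<'E'
from bench import r
import cv2,numpy as np
s=r.read_state();print(s, r.pinch_z)
for n in("scene","top"):
    p,d=r.camera(n);cv2.imwrite(f"pics/{n}0.png",p);np.savez(f"pics/{n}0.npz",p=p,d=d,**r.camera_model(n))
    print(r.camera_model(n))
E
```

```text
pics
{'time': 0.0, 'joint_positions': array([-1.24759321,  0.33288381, -0.06471042,  1.46096202,  0.02161376,
        1.34992589, -0.08846939]), 'joint_vel': array([ 0.00120074,  0.00083872, -0.00147749,  0.00019748, -0.00079669,
        0.00035414, -0.00022887]), 'joint_torque': array([-6.13791872e-04, -6.23245668e+01,  2.45575811e-02, -3.89895201e+01,
       -6.12824271e-02,  3.96584999e-02,  1.39805738e-04]), 'ee_pos': array([0.21171275, 0.58761705, 0.22173665]), 'eef_rot': array([ 8.18196358e-01,  5.74938405e-01, -5.82626635e-04,  4.58592497e-04]), 'ft_force': array([-0.41051055, -0.03837757, -0.03836155]), 'torque': array([-0.0669948 ,  0.01566093, -0.04852339]), 'width': 0.08727926991854736} 0.0187
{'K': array([[482.47453109,   0.        , 279.49683941],
       [  0.        , 482.47453109, 208.58905082],
       [  0.        ,   0.        ,   1.        ]]), 'extrinsics': array([[ 0.35106681,  0.80789968, -0.47333941,  1.20584028],
       [ 0.93631544, -0.2985264 ,  0.18491993, -0.26183561],
       [ 0.00809244, -0.50811425, -0.86125166,  1.41385575],
       [ 0.        ,  0.        ,  0.        ,  1.        ]])}
{'K': array([[389.14516144,   0.        , 281.51353503],
       [  0.        , 389.14516144, 210.861634  ],
       [  0.        ,   0.        ,   1.        ]]), 'extrinsics': array([[-0.0139247 , -0.98810461,  0.15315147,  0.34469054],
       [-0.99967996,  0.0169926 ,  0.01874105, -0.00457018],
       [-0.02112056, -0.1528415 , -0.988025  ,  1.1803691 ],
       [ 0.        ,  0.        ,  0.        ,  1.        ]])}
```

View pics/scene0.png

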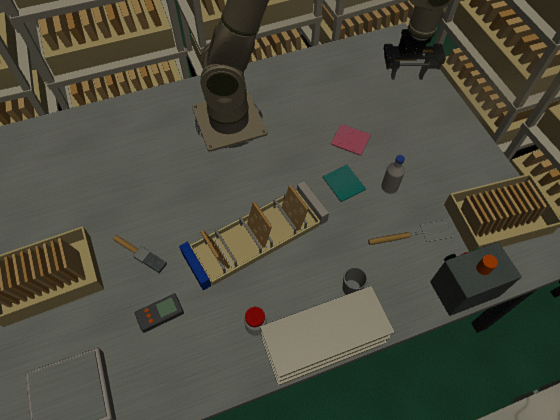

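View pics/top0.png

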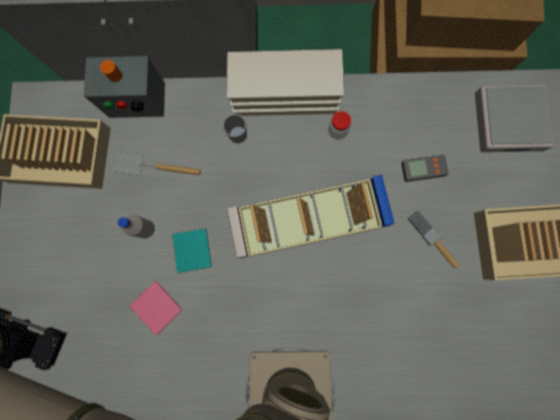

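```bash
cat > h.py <<'E'
import numpy as np,cv2
def cloud(z):
    d=z['d'];K=z['K'];E=z['extrinsics']
    v,u=np.mgrid[:d.shape[0],:d.shape[1]]
    P=np.stack([(u-K[0,2])/K[0,0]*d,(v-K[1,2])/K[1,1]*d,d],-1)
    return P@E[:3,:3].T+E[:3,3]
def proj(z,p):
    q=(np.asarray(p)-z['extrinsics'][:3,3])@z['extrinsics'][:3,:3]
    q=q@z['K'].T; return q[...,:2]/q[...,2:]
E
python3 - <<'E'
from h import *
z=np.load('pics/top0.npz');W=cloud(z);p=z['p'].astype(int)
def cent(m,n):
    Q=W[m&(z['d']>0)]
    (c,s,a)=cv2.minAreaRect((Q[:,:2]*1000).astype(np.float32));print(n,m.sum(),c,s,a,np.percentile(Q[:,2],[5,50,95]))
    return np.array(c)/1000
b,g,rr=p[...,0],p[...,1],p[...,2]
m=(b>g+40)&(b>rr+50);m[:,:350]=0
m&=(W[...,2]>.045)
B=cent(m,'blue')
roi=np.zeros(m.shape,bool);roi[195:262,225:250]=1
m2=roi&(W[...,2]>.05)&(W[...,2]<.07)
A=cent(m2,'white')
ax=(B-A)/np.linalg.norm(B-A);c=(A+B)/2;print('sep',np.linalg.norm(B-A),'ax to blue',ax,'c',c)
for n in('top','scene'):
    z=np.load(f'pics/{n}0.npz');W=cloud(z)
    Q=W.reshape(-1,3);t=(Q[:,:2]-c)@ax;x=(Q[:,:2]-c)@np.array([-ax[1],ax[0]])
    k=(abs(t)<.2)&(abs(x)<.07)&(Q[:,2]>.07)&(Q[:,2]<.2)
    print(n,k.sum())
    for s in(-.13,0,.13):
        kk=k&(abs(t-s)<.06)
        print(s,'x',np.percentile(x[kk],[2,98]))
        for lo in np.arange(.065,.135,.01):
            q=kk&(Q[:,2]>lo)&(Q[:,2]<lo+.01)
            if q.sum()>3: print('  z%.3f n%d t-s min/med/max'%(lo,q.sum()),np.round(np.percentile(t[q]-s,[5,50,95]),3))
for n,(u,v,w,h) in {'top':(225,165,175,95),'scene':(170,170,170,125)}.items():
    im=cv2.imread(f'pics/{n}0.png')[v:v+h,u:u+w];cv2.imwrite(f'pics/{n}crop.png',cv2.resize(im,None,fx=4.4,fy=4.4,interpolation=cv2.INTER_CUBIC))
E
```

```text
blue 503 (546.7857666015625, -278.927978515625) (147.3224639892578, 29.26262664794922) 11.597590446472168 [0.05418475 0.05821832 0.0619402 ]
white 535 (461.785400390625, 149.07081604003906) (149.02992248535156, 30.535362243652344) 11.410819053649902 [0.05423095 0.05847213 0.06204868]
sep 0.43635768630459004 ax to blue [ 0.19479516 -0.98084395] c [ 0.50428558 -0.06492858]
top 1013
-0.13 x [-0.0467134   0.05330213]
  z0.065 n20 t-s min/med/max [-0.011 -0.01  -0.009]
  z0.075 n40 t-s min/med/max [-0.014 -0.012 -0.01 ]
  z0.085 n27 t-s min/med/max [-0.016 -0.014 -0.013]
  z0.095 n47 t-s min/med/max [-0.018 -0.017 -0.015]
  z0.105 n37 t-s min/med/max [-0.021 -0.019 -0.018]
  z0.115 n149 t-s min/med/max [-0.031 -0.025 -0.021]
  z0.125 n8 t-s min/med/max [-0.029 -0.026 -0.024]
0 x [-0.0537234   0.04644513]
  z0.065 n13 t-s min/med/max [-0.011 -0.01  -0.009]
  z0.075 n15 t-s min/med/max [-0.013 -0.012 -0.011]
  z0.085 n29 t-s min/med/max [-0.017 -0.014 -0.013]
  z0.095 n24 t-s min/med/max [-0.018 -0.017 -0.015]
  z0.105 n24 t-s min/med/max [-0.021 -0.019 -0.018]
  z0.115 n138 t-s min/med/max
[... 928 characters left out ...]
0.006 -0.004]
  z0.075 n45 t-s min/med/max [-0.012 -0.008 -0.006]
  z0.085 n43 t-s min/med/max [-0.014 -0.011 -0.007]
  z0.095 n63 t-s min/med/max [-0.016 -0.013 -0.01 ]
  z0.105 n51 t-s min/med/max [-0.018 -0.016 -0.014]
  z0.115 n82 t-s min/med/max [-0.028 -0.02  -0.017]
  z0.125 n48 t-s min/med/max [-0.026 -0.022 -0.018]
0.13 x [-0.04928992  0.05276691]
  z0.065 n5 t-s min/med/max [0.013 0.014 0.016]
  z0.075 n14 t-s min/med/max [0.015 0.017 0.025]
  z0.085 n14 t-s min/med/max [0.017 0.019 0.025]
  z0.095 n15 t-s min/med/max [0.019 0.02  0.027]
  z0.105 n18 t-s min/med/max [0.022 0.023 0.031]
  z0.115 n67 t-s min/med/max [0.025 0.031 0.036]
  z0.125 n52 t-s min/med/max [0.027 0.031 0.035]
```

View pics/scenecrop.png

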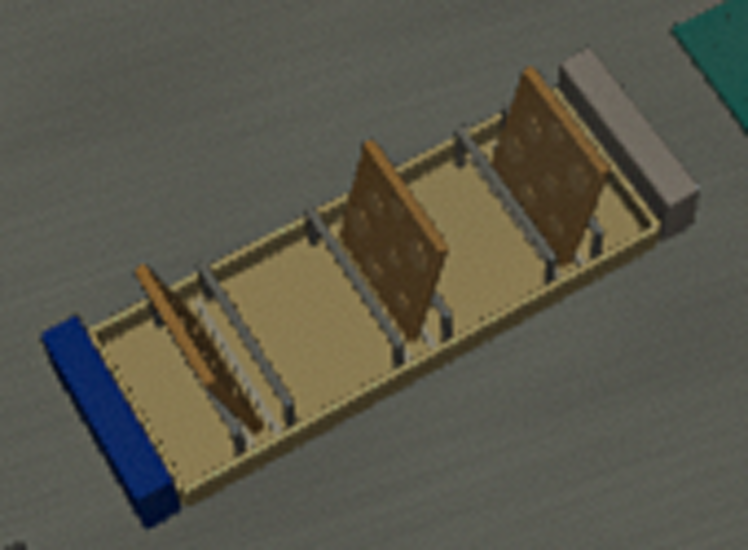

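View pics/topcrop.png

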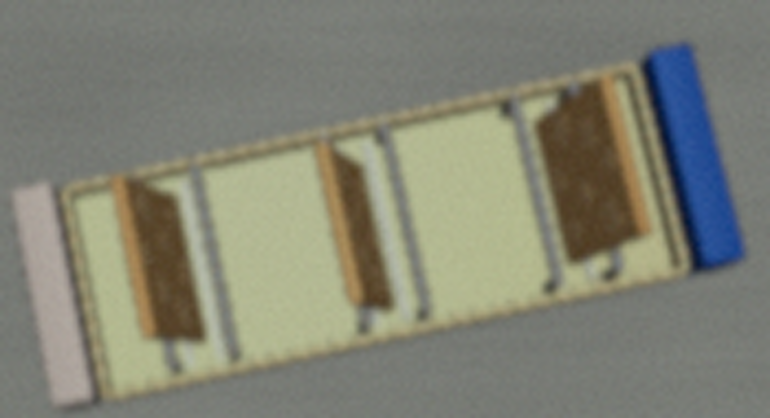

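```bash
cat >> h.py <<'E'
from scipy.spatial.transform import Rotation as R
ax=np.array([.19479516,-.98084395]);C=np.array([.50428558,-.06492858]);pp=np.array([-ax[1],ax[0]])
def go(s,t,x,z):
    p=np.r_[C+t*ax+x*pp,z]; G=R.from_matrix(np.c_[np.r_[pp,0],np.r_[ax,0],[0,0,-1]])
    T=R.from_quat(s['eef_rot'])
    return np.round(np.r_[np.degrees((T.inv()*G).as_rotvec()),T.inv().apply(p-s['ee_pos'])],4)
def rep(s):
    d=s['ee_pos'][:2]-C;print('time',s['time'],'t %.4f x %.4f z %.4f'%(d@ax,d@pp,s['ee_pos'][2]),'F',s['ft_force'].round(1),'w',s['width'])
E
python3 - <<'E'
from h import *
from bench import r
s=r.read_state();rep(s);print(go(s,-.08,0,.22))
z=np.load('pics/top0.npz');W=cloud(z)
for u,v in((126,222),(235,125),(340,122)):print(W[v,u])
E
```

```text
time 0.1 t -0.6971 x -0.1598 z 0.2219 F [-0.6 -0.4  1. ] w 0.08674251138246118
[ 3.90000e-02  6.13000e-02  5.89572e+01 -4.46300e-01  4.55200e-01
  2.40000e-03]
[0.4787395  0.42576288 0.16913959]
[0.79916042 0.1593573  0.02018684]
[ 0.77407036 -0.15889192  0.09031762]
```

Request:
carry_out --increments "0 0 5 -0.040 0.040 0 0; 0 0 10 -0.080 0.080 0 0; 0 0 15 -0.120 0.120 0 0; 0 0 20 -0.160 0.163 0 0; 0 0 25 -0.200 0.204 0 0" --squeeze 20

```text
time: 0.72
ee_pos: [0.3365, 0.3284, 0.2219]
eef_rot: [0.924, 0.383, -0.0, 0.0]
ft_force: [0.6, 0.0, 0.9]
width: 0.0449
```

Run:
```python
from h import *
from bench import r
s=r.read_state();rep(s);print(go(s,-.08,0,.2),s['joint_positions'].round(2))
```

```text
time 0.725 t -0.4185 x -0.0880 z 0.2219 F [0.6 0.  0.9] w 0.04494334640725052
[ 4.93000e-02  6.08000e-02  3.37772e+01 -1.15000e-01  3.30200e-01
  2.22000e-02] [-1.   -0.01  0.12  1.86  0.    1.3  -0.09]
```

Request:
carry_out --increments "0 0 7 -0.020 0.057 0 0; 0 0 14 -0.040 0.115 0 0; 0 0 20 -0.060 0.173 0 0; 0 0 27 -0.080 0.230 0 0; 0 0 33.8 -0.098 0.281 0 0"

```text
time: 1.35
ee_pos: [0.4663, 0.0582, 0.2222]
eef_rot: [0.995, 0.095, -0.0, 0.001]
ft_force: [0.8, 0.5, -0.2]
width: 0.002
```

Run:
```python
from h import *
from bench import r
s=r.read_state();rep(s);print(go(s,-.085,0,.15),s['joint_positions'].round(2))
```

```text
time 1.35 t -0.1281 x -0.0132 z 0.2222 F [ 0.8  0.5 -0.2] w 0.0019513051219452139
[ 0.057   0.0322 -0.2852  0.0135  0.043   0.0722] [-0.68 -0.03  0.45  1.87  0.02  1.3  -0.04]
```

Move over the gap, then look before descending.

Request:
carry_out --increments "0 0 -0.3 0.005 0.015 0.01 0; 0 0 -0.3 0.0135 0.035 0.03 0; 0 0 -0.3 0.0135 0.043 0.05 0; 0 0 -0.3 0.0135 0.043 0.072 0; 0 0 -0.3 0.0135 0.043 0.072 0"

```text
time: 1.98
ee_pos: [0.4865, 0.0182, 0.1489]
eef_rot: [0.995, 0.098, -0.002, 0.001]
ft_force: [-0.2, 0.8, 0.0]
width: 0.001
```

Run:
```python
from h import *
from bench import r
s=r.read_state();rep(s);print(go(s,-.085,0,.09),s['joint_positions'].round(2))
p,d=r.camera('top');cv2.imwrite('pics/top1.png',cv2.resize(p[110:300,180:440],None,fx=3,fy=3))
p,d=r.camera('wrist');cv2.imwrite('pics/wr1.png',p)
```

```text
time 1.975 t -0.0850 x -0.0012 z 0.1489 F [-0.2  0.8  0. ] w 0.0010216596704319368
[ 7.670e-02  2.226e-01  1.200e-03  1.500e-03 -1.000e-04  5.890e-02] [-0.62  0.08  0.52  1.93 -0.04  1.14  0.11]
```

View pics/top1.png

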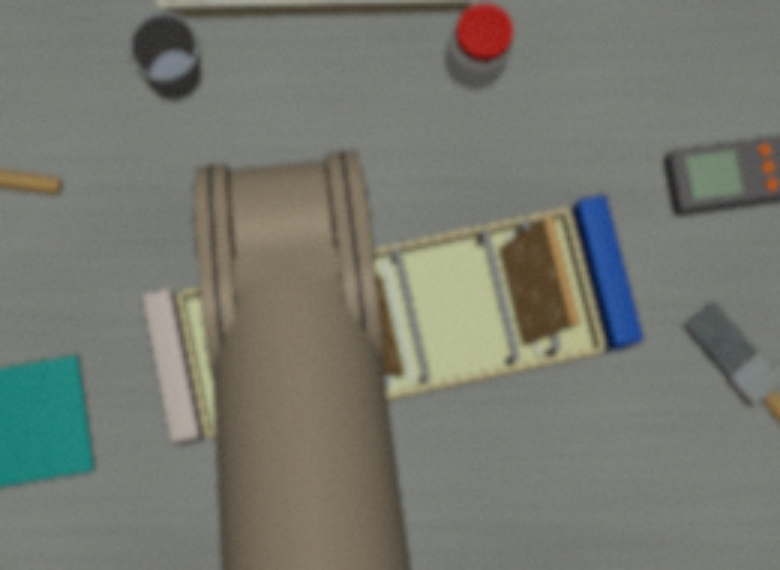

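View pics/wr1.png

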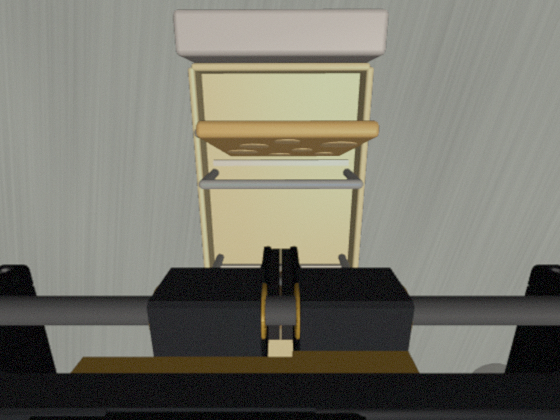

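The wrist view shows the closed fingers (280,300) above the gap between the white-end slab (285,130) and the middle slab (250,385). The forearm clears everything. Next I descend.

Request:
carry_out --increments "0 0 0 0.0015 0 0.02 0; 0 0 0 0.0015 0 0.04 0; 0 0 0 0.0015 0 0.059 0; 0 0 0 0.0015 0.005 0.059 0; 0 0 0 0.0015 0.012 0.059 0"

```text
time: 2.7
ee_pos: [0.4925, 0.0067, 0.093]
eef_rot: [0.995, 0.098, 0.001, 0.0]
ft_force: [-0.3, -0.2, -0.3]
width: 0.0005
```

Run:
```python
from h import *
from bench import r
s=r.read_state();rep(s);print(go(s,-.0,0,.09))
```

```text
time 2.7 t -0.0726 x 0.0024 z 0.0930 F [-0.3 -0.2 -0.3] w 0.0004745092501310582
[ 0.0558 -0.0613  0.0384 -0.0024  0.0726  0.0031]
```

Request:
carry_out --increments "0 0 0 -0.002 0.008 0.003 0; 0 0 0 -0.002 0.016 0.003 0; 0 0 0 -0.002 0.023 0.003 0; 0 0 0 -0.002 0.030 0.003 0; 0 0 0 -0.002 0.036 0.003 0"

```text
time: 3.32
ee_pos: [0.4976, -0.0294, 0.09]
eef_rot: [0.995, 0.098, 0.001, 0.0]
ft_force: [0.2, 0.5, -0.3]
width: 0.0006
```

Request:
carry_out --increments "0 0 0 0 0.005 0 0; 0 0 0 0 0.010 0 0; 0 0 0 0 0.015 0 0; 0 0 0 0 0.020 0 0; 0 0 0 0 0.024 0 0"

```text
time: 3.95
ee_pos: [0.5024, -0.0533, 0.0901]
eef_rot: [0.995, 0.098, 0.001, 0.0]
ft_force: [-0.3, 0.0, 0.3]
width: 0.0008
```

Run:
```python
from h import *
from bench import r
s=r.read_state();rep(s);print(go(s,-.0,0,.09))
z=dict(r.camera_model('scene'));p,d=r.camera('scene');cv2.imwrite('pics/sc2.png',cv2.resize(p[150:310,150:360],None,fx=3.7,fy=3.7))
```

```text
time 3.95 t -0.0118 x 0.0004 z 0.0901 F [-0.3  0.   0.3] w 0.0008187904216380176
[ 0.0572 -0.0617  0.0284 -0.0004  0.0118  0.0001]
```

View pics/sc2.png

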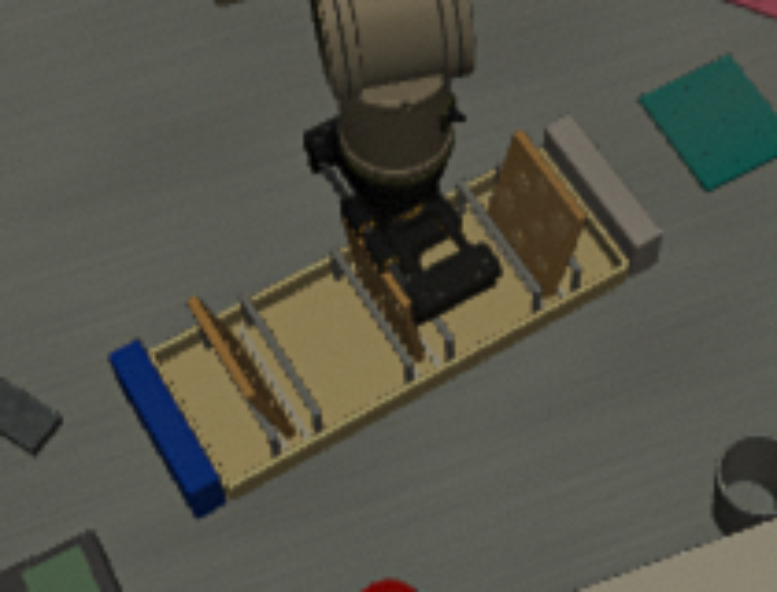

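The middle slab (390,290) is now about upright. I keep pushing gently.

Request:
carry_out --increments "0 0 0 0 0.004 0 0; 0 0 0 0 0.008 0 0; 0 0 0 0 0.011 0 0; 0 0 0 0 0.014 0 0; 0 0 0 0 0.016 0 0"

```text
time: 4.62
ee_pos: [0.5056, -0.0696, 0.0901]
eef_rot: [0.995, 0.098, 0.001, 0.001]
ft_force: [0.6, -0.7, 0.6]
width: 0.0009
```

```bash
cat > lean.py <<'E'
from h import *
from bench import r
import sys
def lean(n='scene'):
    z=dict(r.camera_model(n));p,d=r.camera(n);z['d']=d;W=cloud(z)
    u,v,w,h=(150,150,210,160) if n=='scene' else (215,160,190,105)
    cv2.imwrite(f'pics/{sys.argv[1]}_{n}.png',cv2.resize(p[v:v+h,u:u+w],None,fx=3.7,fy=3.7))
    Q=W.reshape(-1,3);t=(Q[:,:2]-C)@ax;x=(Q[:,:2]-C)@pp
    for s in(-.13,0,.13):
        k=(abs(x)<.055)&(abs(t-s)<.05)&(Q[:,2]>.115)&(Q[:,2]<.132)
        print(n,s,k.sum(),'top t-s',np.round(np.percentile(t[k]-s,[5,50,95]),3) if k.sum()>5 else '')
s=r.read_state();rep(s);print(go(s,0,0,.09))
lean();lean('top')
E
python3 lean.py p3
```

```text
time 4.625 t 0.0049 x 0.0004 z 0.0901 F [ 0.6 -0.7  0.6] w 0.0008838889203404191
[ 0.071  -0.0637 -0.0031 -0.0004 -0.0049  0.0001]
scene -0.13 132 top t-s [-0.027 -0.02  -0.016]
scene 0 64 top t-s [0.029 0.035 0.038]
scene 0.13 122 top t-s [0.025 0.031 0.036]
top -0.13 154 top t-s [-0.031 -0.026 -0.021]
top 0 0 top t-s 
top 0.13 163 top t-s [0.022 0.026 0.032]
```

View pics/p3_scene.png

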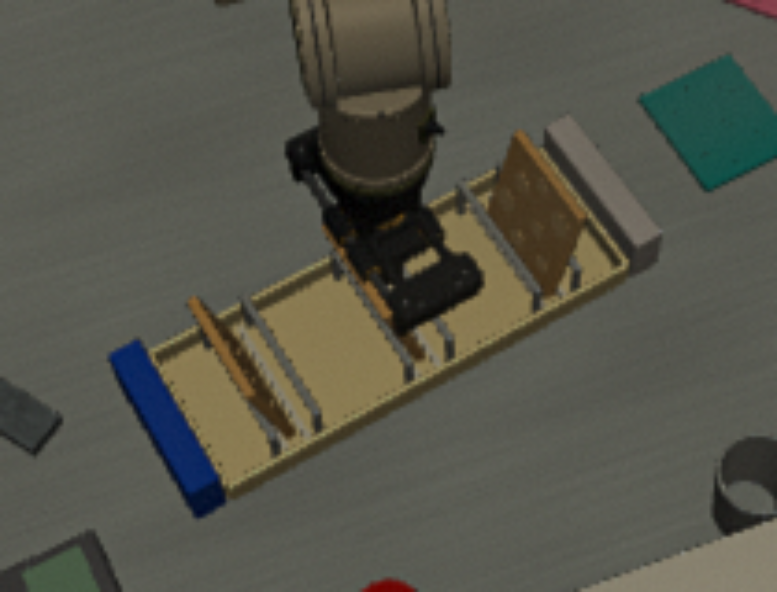

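The middle slab now rests on its blue-side bar. I back off, rise, and move over to the white-end slab.

Request:
carry_out --increments "0 0 0 0 -0.020 0 0; 0 0 0 0 -0.055 0 0; 0 0 0 0 -0.065 -0.04 0; 0 0 0 0 -0.070 -0.08 0; 0 0 0 0 -0.080 -0.11 0"

```text
time: 5.35
ee_pos: [0.4901, 0.009, 0.2017]
eef_rot: [0.995, 0.098, 0.001, 0.0]
ft_force: [0.7, 0.3, -0.1]
width: 0.0004
```

Request:
carry_out --increments "0 0 0 0 -0.035 0 0; 0 0 0 0 -0.080 0 0; 0 0 0 0 -0.125 0 0; 0 0 0 0 -0.130 0 0; 0 0 0 0 -0.130 0 0"

```text
time: 5.98
ee_pos: [0.4649, 0.1362, 0.2016]
eef_rot: [0.995, 0.098, 0.001, 0.001]
ft_force: [0.3, -0.2, -0.6]
width: 0.0004
```

```bash
sed -i 's/go(s,0,0,.09)/go(s,-.205,.003,.09)/' lean.py; python3 lean.py p4
```

```text
time 5.975 t -0.2050 x 0.0005 z 0.2016 F [ 0.3 -0.2 -0.6] w 0.0003852516777600828
[ 0.0887 -0.1384 -0.0128  0.0022 -0.0002  0.1116]
scene -0.13 130 top t-s [-0.027 -0.021 -0.016]
scene 0 105 top t-s [0.028 0.033 0.038]
scene 0.13 121 top t-s [0.025 0.031 0.036]
top -0.13 156 top t-s [-0.031 -0.025 -0.02 ]
top 0 153 top t-s [0.024 0.028 0.034]
top 0.13 163 top t-s [0.022 0.026 0.032]
```

View pics/p4_scene.png

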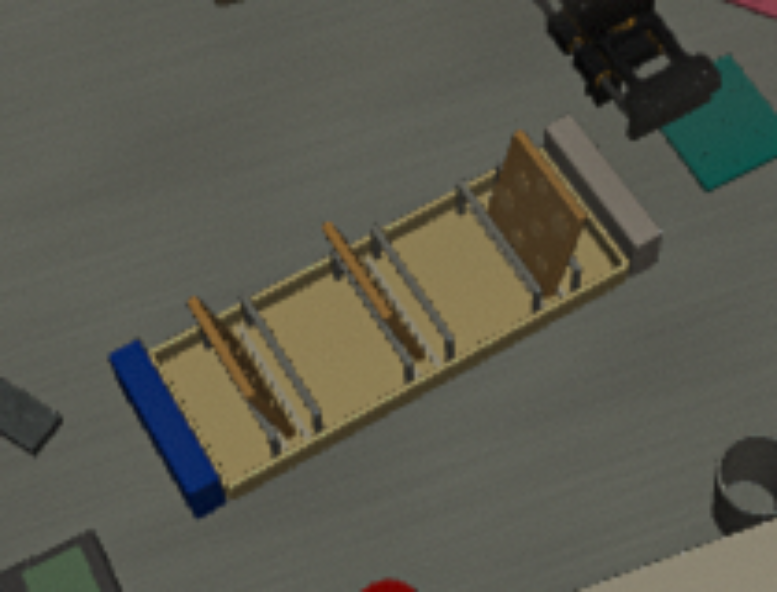

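The middle slab (360,270) now leans to the blue end, and the blue-end slab is unchanged. I descend behind the white-end slab.

Request:
carry_out --increments "0 0 0 0.002 0 0.03 0; 0 0 0 0.002 0 0.06 0; 0 0 0 0.002 0 0.09 0; 0 0 0 0.002 0 0.111 0; 0 0 0 0.002 0.005 0.111 0"

```text
time: 6.7
ee_pos: [0.4677, 0.129, 0.0896]
eef_rot: [0.995, 0.096, 0.0, 0.001]
ft_force: [0.4, 0.6, 0.0]
width: 0.0004
```

Run:
```python
from h import *
from bench import r
s=r.read_state();rep(s);print(go(s,-.125,.002,.09))
```

```text
time 6.7 t -0.1974 x 0.0019 z 0.0896 F [0.4 0.6 0. ] w 0.0003597651157011264
[ 1.497e-01  5.400e-03 -2.159e-01  4.000e-04  7.240e-02 -2.000e-04]
```

Request:
carry_out --increments "0 0 0 0 0.008 0 0; 0 0 0 0 0.015 0 0; 0 0 0 0 0.022 0 0; 0 0 0 0 0.028 0 0; 0 0 0 0 0.034 0 0"

```text
time: 7.32
ee_pos: [0.4743, 0.0954, 0.0898]
eef_rot: [0.995, 0.096, 0.0, 0.001]
ft_force: [-0.3, -0.4, 0.1]
width: 0.0004
```

Request:
carry_out --increments "0 0 0 0 0.005 0 0; 0 0 0 0 0.010 0 0; 0 0 0 0 0.015 0 0; 0 0 0 0 0.019 0 0; 0 0 0 0 0.023 0 0"

```text
time: 7.95
ee_pos: [0.4788, 0.0726, 0.0898]
eef_rot: [0.995, 0.096, 0.0, 0.001]
ft_force: [-0.1, 0.4, -0.1]
width: 0.0005
```

Request:
carry_out --increments "0 0 0 0 0.004 0 0; 0 0 0 0 0.008 0 0; 0 0 0 0 0.011 0 0; 0 0 0 0 0.014 0 0; 0 0 0 0 0.016 0 0"

```text
time: 8.57
ee_pos: [0.4819, 0.0567, 0.0899]
eef_rot: [0.995, 0.096, 0.0, 0.001]
ft_force: [0.4, 0.4, -1.0]
width: 0.0003
```

```bash
python3 lean.py p5
```

```text
time 8.575 t -0.1237 x 0.0017 z 0.0899 F [ 0.4  0.4 -1. ] w 0.0003356372368498926
[ 0.144  -0.0043 -0.2066  0.001  -0.0813 -0.0003]
scene -0.13 87 top t-s [0.029 0.035 0.038]
scene 0 108 top t-s [0.029 0.033 0.037]
scene 0.13 119 top t-s [0.025 0.031 0.036]
top -0.13 0 top t-s 
top 0 155 top t-s [0.024 0.028 0.034]
top 0.13 159 top t-s [0.022 0.027 0.032]
```

View pics/p5_scene.png

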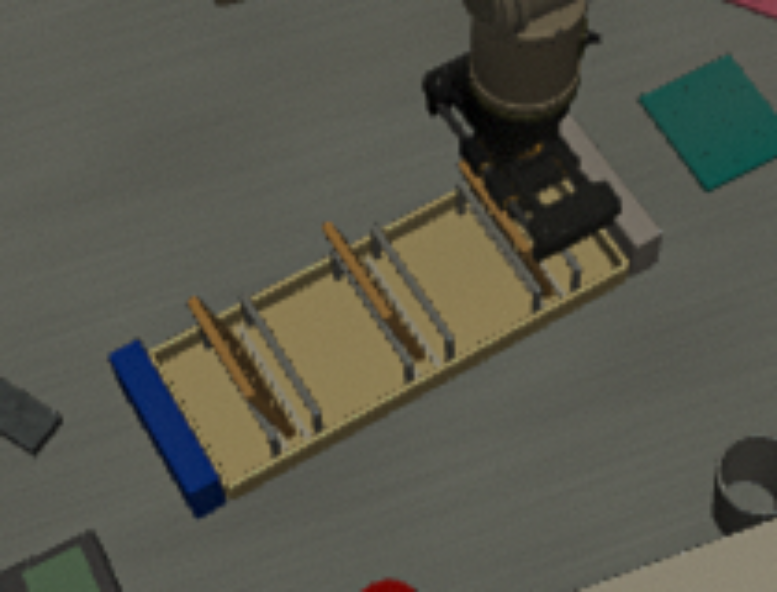

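The white-end slab (510,220) has tipped over. I retreat.

Request:
carry_out --increments "0 0 0 0 -0.020 0 0; 0 0 0 0 -0.055 0 0; 0 0 0 0 -0.070 -0.04 0; 0 0 0 0 -0.080 -0.08 0; 0 0 0 0 -0.090 -0.12 0"

```text
time: 9.3
ee_pos: [0.4643, 0.1458, 0.211]
eef_rot: [0.995, 0.096, 0.0, 0.001]
ft_force: [0.6, 0.9, -0.5]
width: 0.0006
```

Request:
carry_out --increments "0 0 0 0 -0.030 0 0; 0 0 0 0 -0.060 0 0; 0 0 0 0 -0.080 0 0; 0 0 0 0 -0.080 0 0; 0 0 0 0 -0.080 0 0"

```text
time: 9.93
ee_pos: [0.4494, 0.2231, 0.2106]
eef_rot: [0.995, 0.096, 0.0, 0.002]
ft_force: [0.5, 0.6, 0.4]
width: 0.0009
```

```bash
python3 lean.py p6; python3 -c "
from bench import r;import cv2
cv2.imwrite('pics/end.png',r.camera('scene')[0])"
```

```text
time 9.925 t -0.2932 x 0.0022 z 0.2106 F [0.5 0.6 0.4] w 0.0009010871028986131
[ 0.182   0.0077 -0.2635  0.0012  0.0878  0.1209]
scene -0.13 97 top t-s [0.029 0.034 0.039]
scene 0 107 top t-s [0.028 0.033 0.037]
scene 0.13 118 top t-s [0.026 0.031 0.036]
top -0.13 148 top t-s [0.025 0.03  0.035]
top 0 152 top t-s [0.024 0.029 0.034]
top 0.13 163 top t-s [0.022 0.026 0.032]
```

View pics/p6_scene.png

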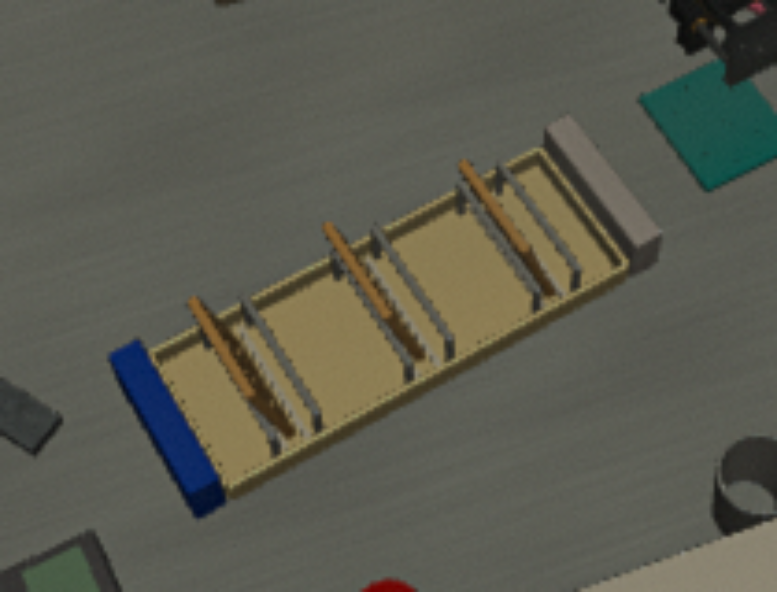

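View pics/end.png

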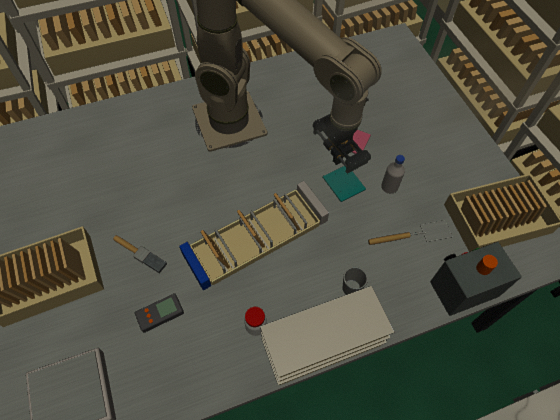

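All three slabs, at (215,250), (255,230) and (293,210), lean alike towards the blue end. The bystanders look unmoved and the gripper is clear.

```bash
python3 -c "
from bench import r;print(r.close_job())"
```

```text
the job is handed in; nothing more can be done
None
```

All three slabs now lean towards the blue end, and I have handed the job in; it gave no verdict.

I pushed over the middle slab and the white-end slab with the closed fingers. I did not touch the blue-end slab, which already leant the right way.

**Lean:** in the last top-camera check the slab tops sat 26–30 mm to the blue side of their slots, which is about 0.22–0.25 rad. The scene camera read slightly more, 31–34 mm, which matches its offset on the untouched slab.

**Foot position:** I did not measure the feet separately, but in the pictures each slab stands in its own slot.

**Other checks:** the force readings stayed at noise level (about 1 N or less) each time I read them. The bystanders look unmoved by eye. The gripper ended clear of everything at about 10 s. No check failed.

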